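# Lock the dosing unit into its dock

## Task

Secure the dosing unit in its docking base: first swing the latch arm fully shut into its catch, then take the mallet by its handle and knock the raised sprung locking pin down with a brisk blow (or a few) until it is fully home, and put the mallet back in its rest standing on its head as you found it. Touch the pin only with the mallet, do not touch the dosing unit, and leave the bottles, jar and beaker standing where they are.

Things in the scene. Friction and masses are not known exactly. Their poses are not given: they have to be found in the camera images.
- dock: White low docking base fixed to the bench, 200 (x) x 240 (y) x 50 mm high; origin at the centre of its underside; -x is its front (blue panel). On its top, in its frame in mm: latch pivot at (-20, 85), catch at (-14, -29), locking pin at (-20, -70) in an aluminium housing 28 mm across with its top at z 72, dosing unit behind the latch.
- unit: Dosing unit fixed on the dock, parallel to it: black block 65 (x) x 90 (y) x 70 mm with a glass burette on it, 157 mm high in all; an 8 mm high foot reaches 72 mm to -x from its origin, under the shut latch arm. Origin: centre of its underside, 50 mm above the bench, at (62, 35) mm in the dock's frame. Do not touch it.
- latch (a joint): Angle of the latch arm (rad): 0 shut (arm points to the dock's -y, its end in the catch, at a stop), grows to 1.7 as it swings open towards the dock's front (-x); starts 0.9 to 1.6. The hinge is vertical, stiff by about 0.08 N m (about 1 N at the knob) and stays where it is left.
- latch_hinge (a point): Point on the latch's vertical hinge axis at the arm's mid-height, 66 mm above the bench. The arm is a flat steel bar 18 mm wide, 10 mm thick (z 61 to 71 mm), reaching 115 mm from the hinge.
- latch_knob (a point): Top centre of the upright black knob on the latch arm, 85 mm from the hinge axis: knob 16 mm across, 28 mm tall, top 99 mm above the bench.
- catch (a point): Catch for the latch arm's end: steel post with a lip over the arm, 30 x 14 mm, top 84 mm above the bench, open towards the dock's front (-x); this point is the centre of its top.
- pin (a joint): How far the locking pin has been driven down (m): 0 fully up, 0.020 fully home at its stop; starts 0 to 0.003. It has a spring and a friction grip: 7 N to start it, 12 N near the bottom, plus 15 N s/m; it stays where it is left.
- pin_top (a point): Centre of the flat top of the pin's steel head, 22 mm across; 98 mm above the bench when fully up, 78 mm when home.
- mallet: Mallet, about 0.4 kg, standing on its head. Head: upright white cylinder 36 mm across, 80 mm tall, a flat face at each end. Handle: level wooden bar 16 mm wide, 20 mm tall, from the head towards the mallet's -x, ending at x = -205 mm, its centre line 45 mm above the origin. Origin: centre of the lower face; z up along the head. Centre of mass 15 mm from the head's axis towards the handle.
- mallet_rest: Grey mallet rest fixed to the bench: plate 230 (x) x 75 (y) x 6 mm, origin at the centre of its underside. The head stands on the plate at x = +70 mm (rest_spot); the handle lies along -x between two uprights at x = -95 mm (16 mm thick along x, 32 mm apart, tops at z 70 mm) over a sill with its top at z 40.5 mm.
- rest_spot (a point): Point on the top of the rest's plate, 6 mm above the bench, where the centre of the mallet's lower face stands.
- bottle_a: Brown reagent bottle with black cap, 58 mm across, 150 mm tall, loose, near the pin; origin at the centre of its underside.
- bottle_b: Another such brown bottle, 58 mm across, 150 mm tall; origin at the centre of its underside.
- jar: Squat white jar, 58 mm across, 65 mm tall, loose, near the pin; origin at the centre of its underside.
- beaker: Glass beaker, 62 mm across, 70 mm tall, loose, beside the mallet rest; origin at the centre of its underside.
Not all that is in view belongs to the job. Of the things that look like the mallet, the middle-sized one is meant.

How it is judged (in metres and radians):
On the way, in this order (a step that is already met when the one before it is completed fails the run):
1. the latch arm is swung shut into its catch (within 0.07 rad), the pin still up (value of joint latch below 0.07 rad and value of joint pin below 0.006 m), for 0.2 s.
2. the pin is struck with the mallet: it moves down faster than 40 mm/s under the mallet (value of joint latch below 0.07 rad and contact force between mallet and pin above 0.5 N and velocity of joint pin above 0.04 m/s and value of joint pin below 0.017 m).
3. the pin is fully home (driven at least 18 of its 20 mm) (value of joint pin above 0.018 m), for 0.2 s.
At the end, for the whole second after the job is handed in: The latch is shut within 0.07 rad, the pin is driven down at least 18 mm of 20, and the mallet stands at rest on its head on the rest's plate, within 25 mm of rest_spot, upright within 0.12 rad, its handle along the rest (within 0.2 rad, between the uprights) (value of joint latch below 0.07 rad and value of joint pin above 0.018 m and horizontal distance between mallet and rest_spot below 0.025 m and height (world z) of mallet between 0.001 and 0.012 m and angle between mallet's own z axis and vertical below 0.12 rad and angle between the x axis of mallet and the x axis of mallet_rest, either way round below 0.2 rad and linear speed of mallet below 0.02 m/s); the robot touches nothing.
It fails at once if a bottle, the jar or the beaker is moved more than 25 mm or tipped (distance of any of bottle_a, bottle_b, jar, beaker from where it was at the start of the episode above 0.025 m or angle between any of bottle_a, bottle_b, jar, beaker's own z axis and vertical above 0.35 rad).
It fails at once if the pin is touched by the robot itself (contact force between pin and the fingers above 1 N or contact force between pin and the arm above 1 N).
It fails at once if the dosing unit is touched (over 2 N) (contact force between unit and anything else above 2 N).
It also fails if it takes over 67 s, if anything falls off the work surface, if the arm or the gripper's body presses on something with over 40 N, if the wrist force passes 120 N, or if a joint passes its speed limit or range.

## Robot

A 7-joint arm with a two-finger parallel gripper is mounted at the origin on the work surface. World frame = base frame: x ahead of the robot, y to its left, z up, the work surface at z = 0. Lengths are in mm, angles in rad, forces in N, time in s.
With the tool pointing down it reaches from about 425 to 950 mm from the base axis. Payload 4.7 kg.
Tool frame: the origin (TCP) lies between the finger pads; the fingertips stand 8 mm ahead of it and the grasp point (between the pads) lies 11 mm behind it; z points along the fingers, x is the direction in which the jaws open and shut, and the axes are right-handed (so a half turn about z gives the same grasp; the last joint's range is limited). The gripper opens to 85 mm and grips with 20 to 120 N. Pads are 22 mm wide; open, the fingers measure 114 mm over their backs; the gripper's body (76 mm by 85 mm) begins 54 mm behind the grasp point. The pads swing forward as they close: fully open they stand 13 mm farther back than shut.
Start: joints at [1.096, 0.469, -0.049, 1.532, 0.024, 1.141, -0.082], TCP at [291.092, -609.026, 239.335] pointing down, gripper open.
Joint ranges: [-2.59, 2.59], [-0.33, 1.99], [-1.39, 1.29], [0.1, 2.45], [-1.04, 4.18], [0.21, 1.99], [-2.66, 2.66]. Speed limits (rad/s): [2.57, 2.57, 3.14, 3.14, 3.14, 3.14, 3.14].

## Interface

Orientations are given as a unit quaternion [w, x, y, z].
In Python, from plant import robot gives the robot as it stands. The module is installed in compiled form; this text tells all that it offers.
- The arm moves only by the tool apply_moves, never from a script. Its argument "series" is a list of rows, each a list of 3 entries, a list of its own where there are three numbers: the shift along the tool's x, y, z in m, then the turn, a rotation vector about the tool's x, y, z in degrees, then the closure in counts, from 0 (fully open) to 255 (shut). A call has 1 to 5 rows; each row is the pose to reach, as a shift and turn from the pose commanded when the call began, along the tool's axes at that moment; what a row does not reach only later rows make up. A row lasts 1/8 s, in which the tool goes at most 62.5 mm and 10.7 degrees, less where a joint would pass 70% of its speed; a pose out of reach is approached as far as the arm can. A call with a gripper value outside its range is refused whole. The fingers move at their own pace and stop on an object; "squeeze" is the grip in N (left out, the last holds). Time passes only in rows, so rows that repeat a pose let the fingers close. It gives the time, the measured TCP pose, the force and the opening at its end, in the units of the state.
- robot.get_state(): the state, without advancing time (a new reading comes with each control period).
- robot.camera(name): name is "scene" or "top" or "wrist"; returns a dict with "color" (400x640x3 uint8, red, green, blue), "K" (3x3 intrinsics, pixels), "extrinsics" (4x4, takes a point from world to camera coordinates). Camera axes: x right, y down, z forward; pixel columns grow to the right and rows downward; lengths in mm; the calibration is good to about 2 mm. A picture is of the moment at which its call begins. There is no depth.
- robot.hand_in(): hands the job in, once; it reports no verdict.
The state is a dict: "clock": time; "q": joint angles; "dq": joint speeds; "joint_efforts": joint torques, N m; "eef_pos": TCP position; "ee_rot": TCP orientation; "wrist_force": force on the tool from outside, world axes, zero at the start; "moment": the same for the moment, N m; "gripper_width": finger opening in mm.
Only numpy, scipy, OpenCV 4.12 (cv2) and the standard library are available. Lean on these libraries where they do the work, as an engineer would, in place of code of your own. Each camera call takes 0.05 s, during which the arm holds its last target. There are 200 camera calls.

## Working session

There is one attempt and no reset: what is moved stays moved. The work goes in short steps, Python scripts to look and compute and a tool call to move; the robot and the scene stay as the last step left them, time stands still between calls to the robot, and variables do not carry over. Pictures are saved under pics/ and viewed, about 8 in all and at most 12, crops included, and the job is handed in when it is done.

Besides the shell and the picture viewer there is one more tool, called after "Request:" as name([rows], argument=value, ...), one row to a line, values as JSON. apply_moves: Moves the arm, as the interface text tells. Its arguments: {"type":"object","properties":{"series":{"type":"array"},"squeeze":{"type":"number"}},"required":["series"]}

```bash
mkdir -p pics; cat > h.py <<'E'
import numpy as np, cv2, pickle
from plant import robot
from scipy.spatial.transform import Rotation as R
def snap(n):
    c=robot.camera(n); pickle.dump(c,open(f'pics/{n}.pkl','wb')); return c
def load(n): return pickle.load(open(f'pics/{n}.pkl','rb'))
def px2w(c,u,v,z):
    K=np.array(c['K']);E=np.array(c['extrinsics'])
    d=E[:3,:3].T@np.linalg.solve(K,[u,v,1.]); o=-E[:3,:3].T@E[:3,3]
    return o+d*(z-o[2])/d[2]
def w2px(c,p):
    E=np.array(c['extrinsics']);q=np.array(c['K'])@(E[:3,:3]@np.array(p,float)+E[:3,3]); return q[:2]/q[2]
def save(img,f,crop=None,s=1):
    if crop: x0,y0,x1,y1=crop; img=img[y0:y1,x0:x1]
    cv2.imwrite('pics/'+f,cv2.resize(img[...,::-1],None,fx=s,fy=s,interpolation=cv2.INTER_CUBIC))
def tool(): 
    s=robot.get_state(); w=s['ee_rot']; return np.array(s['eef_pos']),R.from_quat([w[1],w[2],w[3],w[0]])
E
python3 - <<'E'
from h import *
for n in('top','scene'):
    c=snap(n); save(c['color'],n+'0.png',s=1.25); print(c['K'],np.round(c['extrinsics'],3))
s=robot.get_state(); print(s); print(tool()[1].as_matrix().round(3))
E
```

```text
[[473.96286465   0.         321.56868355]
 [  0.         473.96286465 193.468441  ]
 [  0.           0.           1.        ]] [[-2.100000e-02 -1.000000e+00 -5.000000e-03 -1.823440e+02]
 [-9.850000e-01  2.100000e-02 -1.740000e-01  4.694750e+02]
 [ 1.740000e-01  1.000000e-03 -9.850000e-01  1.673642e+03]
 [ 0.000000e+00  0.000000e+00  0.000000e+00  1.000000e+00]]
[[407.8081453    0.         321.09268174]
 [  0.         407.8081453  199.04364277]
 [  0.           0.           1.        ]] [[ 1.410000e-01  9.900000e-01 -1.000000e-03  1.162420e+02]
 [ 8.550000e-01 -1.220000e-01 -5.040000e-01 -3.907410e+02]
 [-4.990000e-01  7.000000e-02 -8.640000e-01  1.515383e+03]
 [ 0.000000e+00  0.000000e+00  0.000000e+00  1.000000e+00]]
{'clock': 0.1, 'q': array([ 1.0960997 ,  0.46932879, -0.04858949,  1.53357096,  0.02408155,
        1.14099018, -0.08226899]), 'dq': array([-0.00012379, -0.00243897,  0.00183474, -0.00264597,  0.0002877 ,
        0.00015039, -0.00056916]), 'joint_efforts': array([-2.72158431e-04, -5.11517823e+01, -4.71545407e-02, -2.38391089e+01,
        1.08499048e-02,  4.33222813e-03,  3.83761085e-05]), 'eef_pos': array([ 290.84053099, -608.56622341,  238.38937628]), 'ee_rot': array([-4.37473830e-04,  8.45936901e-01, -5.33282314e-01, -7.36126368e-04]), 'wrist_force': array([-0.29865123, -0.73438325,  0.00700372]), 'moment': array([0.01964739, 0.0189318 , 0.05353016]), 'gripper_width': 85.42046417538515}
[[ 0.431 -0.902 -0.001]
 [-0.902 -0.431  0.002]
 [-0.002  0.    -1.   ]]
```

View pics/top0.png

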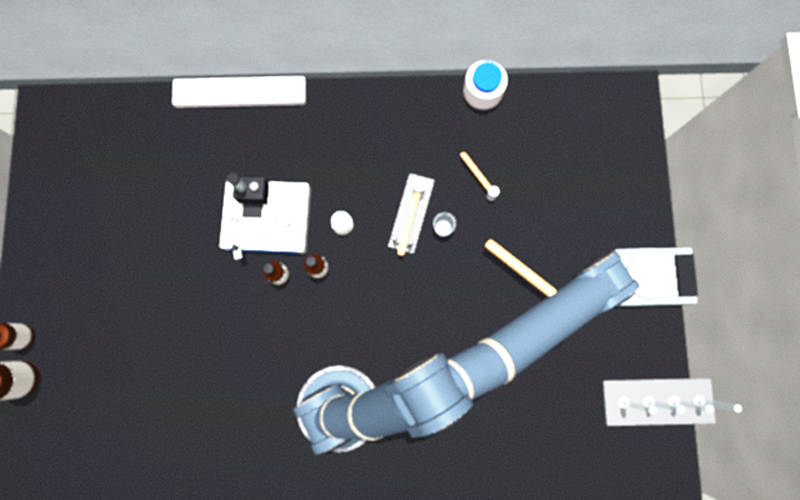

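View pics/scene0.png

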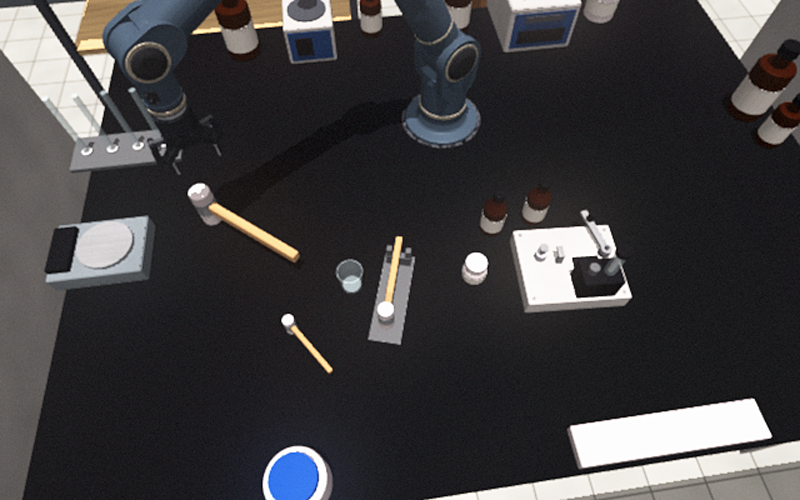

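The images show three mallet-like things (scene pixels): a big one at (205,200), one in the grey rest at (385,310), and a small one at (290,320). The middle-sized one is in the rest. Next are close crops of the dock and rest.

```bash
python3 - <<'E'
from h import *
t=load('top')['color'];s=load('scene')['color']
save(t,'t1.png',(170,130,370,236),4)
save(s,'s1.png',(280,140,520,285),3.33)
E
```

```text
(no output)
```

View pics/t1.png

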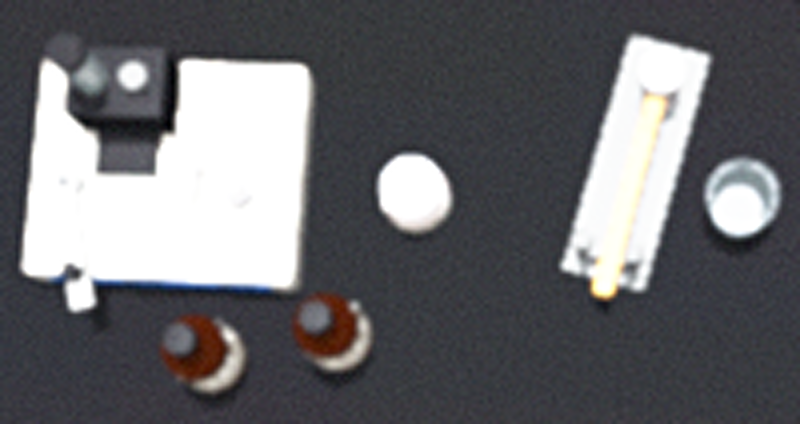

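View pics/s1.png

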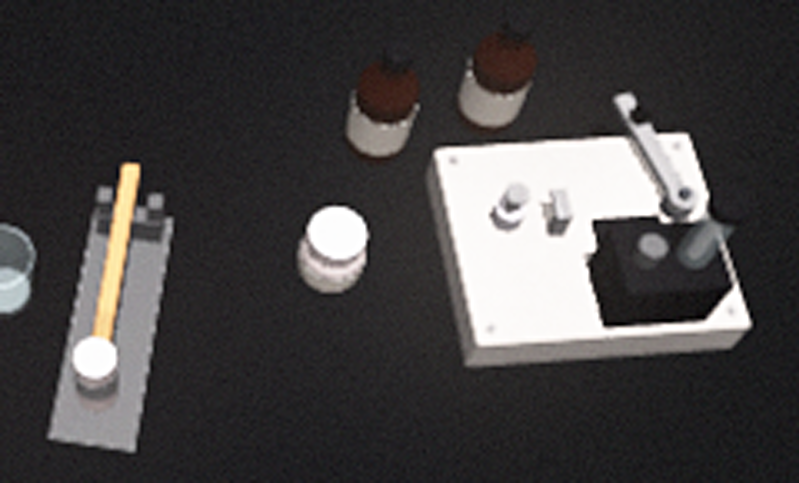

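```bash
python3 - <<'E'
from h import *
s=load('scene');t=load('top')
S=lambda u,v,z:px2w(s,280+u/3.333,140+v/3.333,z).round(1)
T=lambda u,v,z:px2w(t,170+u/4,130+v/4,z).round(1)
print('dock S',[S(*p,50)[:2] for p in[(433,148),(690,132),(750,327),(465,348)]])
print('dock T',[T(*p,50)[:2] for p in[(300,288),(24,275),(42,60),(312,66)]])
print('pin S',S(517,190,97),'hinge S',S(682,197,75),'armend S',S(625,98,71),'knob',S(636,112,95),'catch',S(560,197,84))
print('arm end T',T(80,292,71),'pin T',T(240,195,98))
print('mallet head S',S(96,353,86),'T',T(663,68,86))
print('handle end S',S(130,166,61),'T',T(602,297,61))
print('rest S',[S(*p,6)[:2] for p in[(95,208),(173,218),(135,451),(49,438)]])
print('rest T',[T(*p,6)[:2] for p in[(630,35),(710,53),(643,291),(562,270)]])
print('jar S',S(337,233,65),'T',T(412,190,65))
print('bottles cap S',S(398,60,150),S(513,30,150),'T',T(317,315,150),T(180,338,150))
print('beaker T',T(742,190,70))
E
```

```text
dock S [array([447.4,  95.3]), array([464. , 336.2]), array([662.4, 318.7]), array([647. ,  72.2])]
dock T [array([438.7,  83.1]), array([455.9, 331.5]), array([655.5, 321.5]), array([644.4,  73.7])]
pin S [527.4 140.5  97. ] hinge S [543.1 291.5  75. ] armend S [431.6 277.6  71. ] knob [462.5 269.9  95. ] catch [532.6 181.   84. ]
arm end T [435.9 274.7  71. ] pin T [514.9 128.6  98. ]
mallet head S [ 623.2 -239.6   86. ] T [ 625.4 -246.5   86. ]
handle end S [ 433.9 -185.3   61. ] T [ 423.1 -187.6   61. ]
rest S [array([ 441.5, -219.8]), array([ 462.5, -149.1]), array([ 682.3, -215.9]), array([ 660.5, -287. ])]
rest T [array([ 680.5, -218.8]), array([ 661.3, -293.6]), array([ 436.3, -225.2]), array([ 457.5, -151.1])]
jar S [530.4 -15.2  65. ] T [523.2 -19.2  65. ]
bottles cap S [413.9  53.5 150. ] [396.4 161.6 150. ] T [399.2  52.1 150. ] [382.2 167.2 150. ]
beaker T [ 515.7 -314.7   70. ]
```

```bash
cat >> h.py <<'E'
def plan(wps):
    """world waypoints (x,y,z,yaw of tool x in deg; tool straight down) -> shifts (m), turns (deg) from present tool pose"""
    p,r=tool(); print('tcp',p.round(1),'yaw',round(np.degrees(np.arctan2(*r.as_matrix()[[1,0],[0,0]])),1))
    for x,y,z,a in wps:
        t=R.from_euler('z',a,degrees=True)*R.from_quat([1,0,0,0])
        print((r.inv().apply(np.array([x,y,z])-p)/1000).round(4).tolist(),(r.inv()*t).as_rotvec(degrees=True).round(1).tolist())
E
python3 - <<'E'
from h import *
plan([(480,-330,300,-64),(540,-150,330,-35),(440,300,250,0)])
E
```

```text
tcp [ 290.8 -608.6  238.4] yaw -64.5
[-0.1699, -0.2908, -0.0613] [0.0, 0.1, -0.5]
[-0.3065, -0.4225, -0.0911] [-0.0, 0.1, -29.5]
[-0.7554, -0.5264, -0.0103] [-0.1, 0.1, -64.5]
```

Request:
apply_moves([
  [[-0.03,-0.052,-0.012],[0,0,0],0],
  [[-0.062,-0.105,-0.024],[0,0,-8],0],
  [[-0.092,-0.155,-0.036],[0,0,-16],0],
  [[-0.122,-0.205,-0.048],[0,0,-24],0],
  [[-0.155,-0.255,-0.06],[0,0,-30],0],
])

```text
clock: 0.72
eef_pos: [455.0, -357.5, 299.4]
ee_rot: [-0.0, 0.956, -0.295, -0.0]
wrist_force: [0.2, -0.4, 0.5]
gripper_width: 85.3
```

```bash
python3 - <<'E'
from h import *
plan([(500,-200,300,-17)])
E
```

```text
tcp [ 455.  -357.5  299.4] yaw -34.3
[-0.0514, -0.1555, -0.0006] [0.0, 0.0, -17.3]
```

Request:
apply_moves([
  [[-0.027,-0.056,0],[0,0,-5],0],
  [[-0.054,-0.112,0],[0,0,-10],0],
  [[-0.081,-0.168,0],[0,0,-15],0],
  [[-0.108,-0.224,0],[0,0,-20],0],
  [[-0.136,-0.279,0],[0,0,-24],0],
])

```text
clock: 1.35
eef_pos: [499.8, -50.3, 299.2]
ee_rot: [0.0, 0.996, -0.09, 0.0]
wrist_force: [1.4, 0.6, 0.2]
gripper_width: 85.4
```

```bash
python3 - <<'E'
from h import *
plan([(445,240,280,0)])
E
```

```text
tcp [499.8 -50.3 299.2] yaw -10.3
[-0.106, -0.2758, 0.0191] [0.0, -0.0, -10.3]
```

Request:
apply_moves([
  [[-0.021,-0.055,0.004],[0,0,-2],0],
  [[-0.042,-0.11,0.008],[0,0,-4],60],
  [[-0.064,-0.166,0.012],[0,0,-6],150],
  [[-0.085,-0.221,0.016],[0,0,-8],255],
  [[-0.106,-0.276,0.019],[0,0,-10.3],255],
])

```text
clock: 1.98
eef_pos: [445.2, 239.8, 280.0]
ee_rot: [0.0, 1.0, -0.001, 0.0]
wrist_force: [0.8, -0.2, -1.0]
gripper_width: 12.1
```

```bash
python3 - <<'E'
from h import *
c=snap('wrist'); save(c['color'],'w1.png',s=1.25); print(np.round(c['extrinsics'],3).tolist(),c['K'][0]); plan([])
E
```

```text
[[1.0, -0.002, 0.001, -444.676], [-0.002, -0.964, 0.265, 187.099], [0.001, -0.265, -0.964, 481.428], [0.0, 0.0, 0.0, 1.0]] [310.66541949   0.         320.46193992]
tcp [441.6 249.  280.4] yaw 0.6
```

View pics/w1.png

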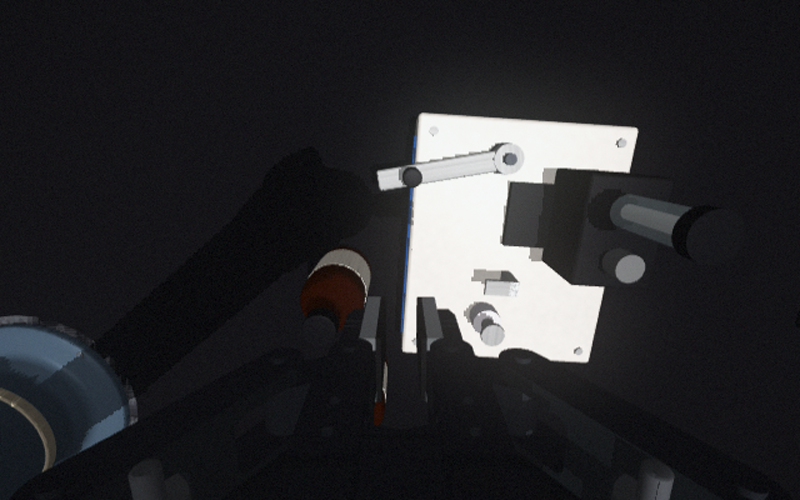

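```bash
python3 - <<'E'
from h import *
c=load('wrist'); W=lambda u,v,z:px2w(c,u/1.25,v/1.25,z).round(1)[:2]
cor=np.array([W(*p,50) for p in[(419,113),(638,128),(590,363),(403,352)]]);print(cor, cor.mean(0))
e=[cor[1]-cor[0],cor[2]-cor[3]];print([np.degrees(np.arctan2(d[1],d[0])) for d in e]); d=cor[0]-cor[3];print(np.degrees(np.arctan2(-d[0],d[1])),[np.linalg.norm(x) for x in e+[d,cor[1]-cor[2]]])
print('pin',W(492,335,97),'hinge',W(510,158,77),W(510,158,71),'knob',W(412,177,99),'armend',W(378,182,71),'catch',W(502,289,84))
s=load('scene')
print('burette top',W(715,235,207),'bottle cap near',W(318,332,150))
plan([])
E
```

```text
[[461.7 333.8]
 [658.4 320.7]
 [645.6  83. ]
 [447.4  96.6]] [553.275 208.525]
[np.float64(-3.810208200505363), np.float64(-3.9253435356271926)]
-3.449996596313384 [np.float64(197.1357400371632), np.float64(198.66605145318618), np.float64(237.6306587963767), np.float64(238.04438661728614)]
pin [527.5 140.7] hinge [538.  295.6] [539.6 295.4] knob [454.3 281.7] armend [425.4 275.2] catch [537.2 180. ]
burette top [618.  258.6] bottle cap near [382.8 171.3]
tcp [441.6 249.  280.4] yaw 0.6
```

Wrist view: the knob is at (412,177), the hinge at (510,158) and the pin at (492,335). The measurements agree with the dock geometry within about 2 mm, and the latch is at about 1.36 rad. I'll go down beside the knob on its open side.

Request:
apply_moves([
  [[0.003,-0.04,0.03],[0,0,-4],255],
  [[0.005,-0.069,0.07],[0,0,-8.7],255],
  [[0.005,-0.069,0.12],[0,0,-8.7],255],
  [[0.005,-0.069,0.165],[0,0,-8.7],255],
  [[0.005,-0.069,0.192],[0,0,-8.7],255],
])

```text
clock: 2.65
eef_pos: [450.0, 306.1, 85.5]
ee_rot: [0.001, 0.997, 0.075, -0.002]
wrist_force: [0.8, 0.4, 1.1]
gripper_width: -0.1
```

Request:
apply_moves([
  [[0,0,0],[0,0,0],255],
  [[0,0,0],[0,0,0],255],
])

```text
clock: 2.9
eef_pos: [451.7, 307.9, 89.3]
ee_rot: [-0.0, 0.997, 0.074, 0.001]
wrist_force: [0.3, -0.4, 0.4]
gripper_width: -0.0
```

```bash
python3 - <<'E'
from h import *
H=np.array([538.9,294.9])
def w(phi,off):
    a=np.radians(266.3-phi); p=H+85*np.array([np.cos(a),np.sin(a)])+off*np.array([np.sin(a),-np.cos(a)])
    return (*p,88,266.3-phi-180)
W=[w(f,19) for f in (77,69,61,53,45,37,29,21,13,6,0,-3)]
print(np.round(W,1)); plan(W[:5])
E
```

```text
[[451.9 299.9  88.    9.3]
 [452.1 287.8  88.   17.3]
 [453.9 275.8  88.   25.3]
 [457.4 264.1  88.   33.3]
 [462.5 253.1  88.   41.3]
 [469.1 242.8  88.   49.3]
 [477.  233.6  88.   57.3]
 [486.1 225.6  88.   65.3]
 [496.3 218.9  88.   73.3]
 [505.9 214.3  88.   80.3]
 [514.5 211.3  88.   86.3]
 [518.9 210.1  88.   89.3]]
tcp [451.7 307.9  89.3] yaw 8.5
[-0.0009, 0.0079, 0.0013] [-0.0, -0.1, -0.8]
[-0.0026, 0.02, 0.0013] [-0.0, -0.1, -8.8]
[-0.0025, 0.0321, 0.0013] [-0.0, -0.1, -16.8]
[-0.0008, 0.0441, 0.0013] [-0.0, -0.1, -24.8]
[0.0026, 0.0558, 0.0013] [-0.0, -0.1, -32.8]
```

Request:
apply_moves([
  [[-0.001,0.008,0.001],[0,0,-1],255],
  [[-0.0026,0.02,0.001],[0,0,-9],255],
  [[-0.0025,0.032,0.001],[0,0,-17],255],
  [[-0.001,0.044,0.001],[0,0,-25],255],
  [[0.0026,0.056,0.001],[0,0,-33],255],
])

```text
clock: 3.52
eef_pos: [462.7, 252.3, 88.7]
ee_rot: [-0.0, 0.934, 0.357, 0.001]
wrist_force: [-0.4, 1.4, -0.2]
gripper_width: -0.3
```

```bash
python3 - <<'E'
from h import *
plan([(469.1,242.8,88,49.3),(477,233.6,88,57.3),(486.1,225.6,88,65.3),(496.3,218.9,88,73.3),(505.9,214.3,88,80.3)])
E
```

```text
tcp [462.7 252.3  88.7] yaw 41.8
[-0.0016, 0.0114, 0.0007] [0.1, -0.2, -7.5]
[-0.0018, 0.0235, 0.0007] [0.1, -0.1, -15.5]
[-0.0004, 0.0355, 0.0007] [0.1, -0.1, -23.5]
[0.0028, 0.0473, 0.0007] [0.1, -0.1, -31.5]
[0.0069, 0.0571, 0.0008] [0.1, -0.1, -38.5]
```

Request:
apply_moves([
  [[-0.0016,0.0114,0.0005],[0,0,-7.5],255],
  [[-0.0018,0.0235,0.0005],[0,0,-15.5],255],
  [[-0.0004,0.0355,0.0005],[0,0,-23.5],255],
  [[0.0028,0.0473,0.0005],[0,0,-31.5],255],
  [[0.007,0.057,0.0005],[0,0,-38.5],255],
])

```text
clock: 4.15
eef_pos: [505.7, 213.6, 87.9]
ee_rot: [0.001, 0.765, 0.644, 0.001]
wrist_force: [-1.8, 1.7, 0.6]
gripper_width: -0.2
```

```bash
python3 - <<'E'
from h import *
plan([(514.5,211.3,88,86.3),(518.9,211.1,88,86.3),(522.9,211.0,88,86.3)])
E
```

```text
tcp [505.7 213.6  87.9] yaw 80.3
[-0.0008, 0.0091, -0.0001] [0.1, -0.0, -6.0]
[-0.0002, 0.0135, -0.0001] [0.1, -0.0, -6.0]
[0.0004, 0.0174, -0.0001] [0.1, -0.0, -6.0]
```

Request:
apply_moves([
  [[-0.001,0.009,0],[0,0,-6],255],
  [[0,0.0135,0],[0,0,-6],255],
  [[0,0.016,0],[0,0,-6],255],
  [[0,0.016,0],[0,0,-6],255],
])

```text
clock: 4.65
eef_pos: [514.2, 210.8, 87.4]
ee_rot: [-0.002, 0.731, 0.683, -0.006]
wrist_force: [-16.3, -3.2, 11.5]
gripper_width: -0.4
```

```bash
python3 - <<'E'
from h import *
s=robot.get_state();print(s['wrist_force']);plan([(526,211,88,86.3),(450,190,180,60),(400,150,250,30)])
E
```

```text
[-16.27796134  -3.19095434  11.50066492]
tcp [514.2 210.8  87.4] yaw 86.1
[0.001, 0.0117, -0.0008] [-0.6, 0.3, -0.2]
[-0.0257, -0.0636, -0.0918] [-0.5, 0.5, 26.1]
[-0.0694, -0.1115, -0.1611] [-0.4, 0.6, 56.1]
```

Request:
apply_moves([
  [[0,-0.015,0],[0,0,0],255],
  [[0,-0.035,-0.01],[0,0,0],255],
  [[0,-0.035,-0.06],[0,0,5],255],
  [[0,-0.035,-0.12],[0,0,15],200],
  [[0,-0.035,-0.17],[0,0,25],150],
])

```text
clock: 5.28
eef_pos: [485.4, 214.5, 259.9]
ee_rot: [0.001, 0.863, 0.506, 0.001]
wrist_force: [1.4, 0.7, 0.0]
gripper_width: 34.1
```

```bash
python3 - <<'E'
from h import *
plan([(500,-70,300,10)])
E
```

```text
tcp [485.4 214.5 259.9] yaw 60.8
[-0.241, 0.1518, -0.0402] [0.1, -0.2, 50.8]
```

Request:
apply_moves([
  [[-0.048,0.03,-0.012],[0,0,10.5],100],
  [[-0.096,0.06,-0.024],[0,0,21],100],
  [[-0.145,0.09,-0.036],[0,0,31.5],100],
  [[-0.193,0.12,-0.04],[0,0,42],100],
  [[-0.241,0.152,-0.04],[0,0,52],100],
])

```text
clock: 5.9
eef_pos: [501.8, -71.7, 298.4]
ee_rot: [0.001, 0.997, 0.076, 0.002]
wrist_force: [0.8, -0.3, 0.3]
gripper_width: 51.7
```

```bash
python3 - <<'E'
from h import *
plan([(545,-200,290,-45)])
E
```

```text
tcp [501.8 -71.7 298.4] yaw 8.7
[0.0232, 0.1333, 0.0089] [0.1, -0.2, 53.7]
```

Request:
apply_moves([
  [[0.006,0.027,0],[0,0,10.5],100],
  [[0.012,0.054,0],[0,0,21],100],
  [[0.018,0.08,0],[0,0,31.5],100],
  [[0.023,0.107,0],[0,0,42],100],
  [[0.024,0.133,0.009],[0,0,52.5],100],
])

```text
clock: 6.52
eef_pos: [547.3, -198.3, 289.4]
ee_rot: [-0.0, 0.928, -0.373, 0.002]
wrist_force: [-0.6, 0.0, -0.1]
gripper_width: 52.2
```

Request:
apply_moves([
  [[0,0,0],[0,0,10.5],100],
  [[0,0,0],[0,0,21],100],
  [[0,0,0],[0,0,31.5],100],
  [[0,0,0],[0,0,42],100],
  [[0,0,0],[0,0,52.5],100],
])

```text
clock: 7.15
eef_pos: [546.4, -197.3, 288.9]
ee_rot: [0.0, -0.667, 0.745, -0.001]
wrist_force: [-0.2, -0.8, -0.8]
gripper_width: 52.1
```

```bash
python3 - <<'E'
from h import *
plan([(582,-229,240,-106.6)])
E
```

```text
tcp [ 546.4 -197.3  288.9] yaw -96.3
[0.0276, -0.0388, 0.049] [-0.1, -0.0, 10.3]
```

Request:
apply_moves([
  [[0.014,-0.02,0.025],[0,0,5],100],
  [[0.0276,-0.039,0.049],[0,0,10.3],100],
  [[0.0276,-0.039,0.049],[0,0,10.3],100],
  [[0.0276,-0.039,0.049],[0,0,10.3],100],
])

```text
clock: 7.65
eef_pos: [582.6, -228.6, 240.1]
ee_rot: [0.001, -0.601, 0.799, -0.0]
wrist_force: [-0.2, -0.3, 0.8]
gripper_width: 51.4
```

```bash
python3 - <<'E'
from h import *
c=snap('wrist'); s=snap('scene'); a=cv2.resize(c['color'],(800,500)); 
save(a,'w2.png'); save(s['color'],'s2.png',(395,165,520,255),4);plan([])
E
```

```text
tcp [ 582.8 -228.6  240.5] yaw -106.2
```

View pics/w2.png

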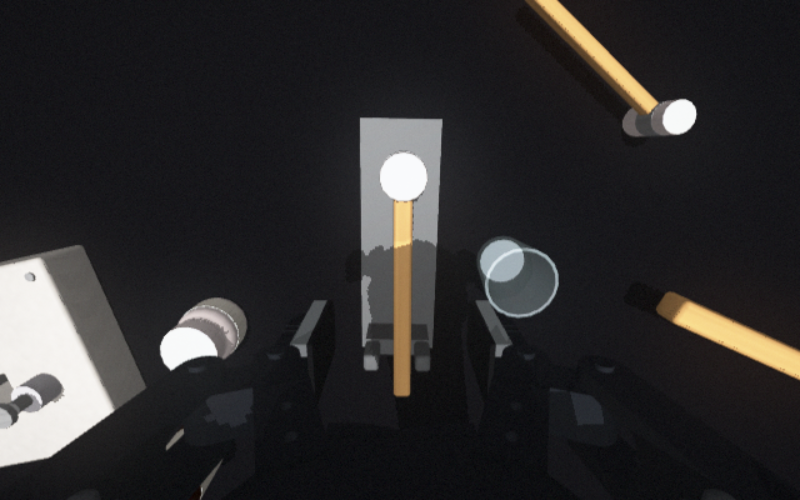

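View pics/s2.png

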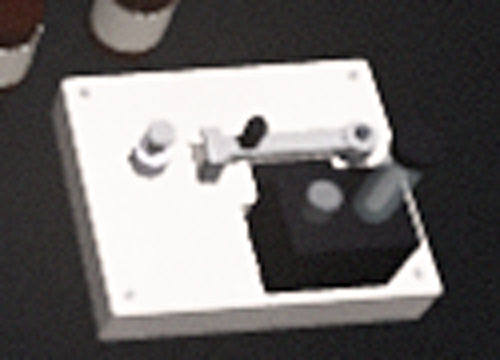

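The scene shows the latch arm shut in its catch. In the wrist view the mallet head is at (403,176), its handle end at (402,394) and the beaker at (520,280).

```bash
python3 - <<'E'
from h import *
c=load('wrist'); W=lambda u,v,z:px2w(c,u/1.25,v/1.25,z).round(1)[:2]
h=W(403.5,176.5,86);e=W(402,394,61);print('head',h,'end',e,np.linalg.norm(h-e),np.degrees(np.arctan2(*(h-e)[::-1])))
print('rest',[W(*p,6) for p in[(360,118),(442,120)]],'beaker',W(521,283,70))
a=np.radians(-16.6);g=h-45*np.array([np.cos(a),np.sin(a)]);print('grasp',g)
plan([(*g,140,-106.6),(*g,41,-106.6)])
E
```

```text
head [ 624.6 -242.6] end [ 431.2 -185.6] 201.6248000618972 -16.421613651056926
rest [array([ 679.4, -218.1]), array([ 657.2, -288.6])] beaker [ 512.1 -312.2]
grasp [ 581.47548415 -229.74402347]
tcp [ 582.8 -228.6  240.5] yaw -106.2
[0.0014, 0.0013, 0.1005] [-0.1, 0.0, 0.4]
[0.0015, 0.0015, 0.1995] [-0.1, 0.0, 0.4]
```

Request:
apply_moves([
  [[0.001,0.001,0.05],[0,0,0],100],
  [[0.001,0.001,0.1],[0,0,0],100],
  [[0.001,0.001,0.145],[0,0,0],100],
  [[0.001,0.001,0.18],[0,0,0],100],
  [[0.001,0.001,0.199],[0,0,0],100],
])

```text
clock: 8.38
eef_pos: [581.0, -229.7, 39.1]
ee_rot: [-0.0, -0.6, 0.8, 0.0]
wrist_force: [0.3, 0.1, 0.8]
gripper_width: 52.0
```

Request:
apply_moves([
  [[0,0,0],[0,0,0],255],
  [[0,0,0],[0,0,0],255],
  [[0,0,0],[0,0,0],255],
  [[0,0,0],[0,0,0],255],
  [[0,0,0],[0,0,0],255],
], squeeze=100)

```text
clock: 9.0
eef_pos: [582.8, -230.3, 41.9]
ee_rot: [0.001, -0.6, 0.8, -0.001]
wrist_force: [-0.5, 0.3, 6.6]
gripper_width: 14.6
```

Request:
apply_moves([
  [[0,0,-0.01],[0,0,0],255],
  [[0,0,-0.03],[0,0,0],255],
  [[0,0,-0.06],[0,0,0],255],
  [[0,0,-0.1],[0,0,0],255],
  [[0,0,-0.14],[0,0,0],255],
])

```text
clock: 9.62
eef_pos: [581.1, -230.1, 181.8]
ee_rot: [-0.0, -0.6, 0.8, -0.0]
wrist_force: [0.8, 0.1, -4.4]
gripper_width: 14.6
```

```bash
python3 - <<'E'
from h import *
plan([(540,-80,200,-50)])
E
```

```text
tcp [ 581.1 -230.1  181.8] yaw -106.3
[-0.1326, 0.0814, -0.0182] [0.0, -0.0, -56.3]
```

Request:
apply_moves([
  [[-0.02,0.01,-0.01],[0,0,-9],255],
  [[-0.046,0.03,-0.02],[0,0,-19],255],
  [[-0.075,0.048,-0.02],[0,0,-29],255],
  [[-0.104,0.065,-0.02],[0,0,-39],255],
  [[-0.132,0.081,-0.02],[0,0,-49],255],
])

```text
clock: 10.25
eef_pos: [540.0, -79.9, 200.8]
ee_rot: [0.0, 0.879, -0.477, 0.0]
wrist_force: [0.6, -0.0, -4.3]
gripper_width: 14.2
```

```bash
python3 - <<'E'
from h import *
plan([(520.2,95.7,170,-10)])
E
```

```text
tcp [540.  -79.9 200.8] yaw -56.9
[-0.1579, -0.0793, 0.0306] [0.0, -0.1, -46.9]
```

Request:
apply_moves([
  [[-0.032,-0.016,0],[0,0,-10],255],
  [[-0.064,-0.032,0],[0,0,-20],255],
  [[-0.1,-0.048,0.005],[0,0,-30],255],
  [[-0.13,-0.064,0.018],[0,0,-39],255],
  [[-0.158,-0.079,0.03],[0,0,-47],255],
])

```text
clock: 10.88
eef_pos: [521.4, 95.5, 170.5]
ee_rot: [0.001, 0.996, -0.087, 0.001]
wrist_force: [-0.3, -0.5, -3.8]
gripper_width: 14.2
```

Request:
apply_moves([
  [[0,0,0],[0,0,0],255],
  [[0,0,0],[0,0,0],255],
])

```text
clock: 11.12
eef_pos: [521.9, 94.0, 170.4]
ee_rot: [0.001, 0.996, -0.09, 0.0]
wrist_force: [-0.1, -0.6, -4.5]
gripper_width: 14.1
```

```bash
python3 - <<'E'
from h import *
c=snap('wrist'); s=snap('scene')
a=cv2.resize(c['color'],(560,350)); b=cv2.resize(s['color'][150:250,380:520],(490,350),interpolation=cv2.INTER_CUBIC)
o=np.zeros((350,1050,3),np.uint8);o[:,:560]=a;o[:,560:]=b
save(np.vstack([cv2.resize(c['color'][:300,100:540],(440,300)),cv2.resize(s['color'][155:240,395:520],(440,300),interpolation=cv2.INTER_CUBIC)]),'w3.png')
plan([])
E
```

```text
tcp [522.1  93.4 170.3] yaw -10.4
```

View pics/w3.png

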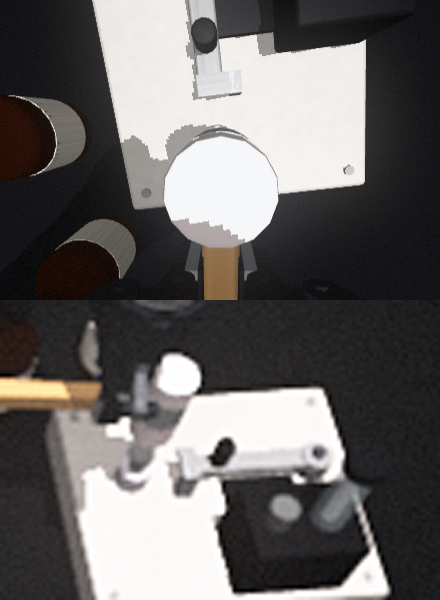

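```bash
python3 - <<'E'
from h import *
c=load('wrist'); h=px2w(c,321,191,214);print('head',h.round(1)); print('pin proj',w2px(c,(528,140,98)),w2px(c,(528,140,72)))
s=load('scene');hs=px2w(s,395+180*125/440,155+(375-300)*85/300,214);print('scene head',hs.round(1))
p,r=tool(); n=np.array([528.3-h[0],140.2-h[1],0]);print('tool shift',r.inv().apply(n))
E
```

```text
head [529.6 138.6 214. ]
pin proj [317.47910854 148.11438737] [317.72283242 144.5306247 ]
scene head [533.  139.9 214. ]
tool shift [-1.61258265 -1.35162666 -0.00329384]
```

Request:
apply_moves([
  [[-0.002,-0.0015,0.015],[0,0,0],255],
  [[-0.002,-0.0015,0.033],[0,0,0],255],
  [[-0.002,-0.0015,0.05],[0,0,0],255],
  [[-0.002,-0.0015,0.059],[0,0,0],255],
  [[-0.002,-0.0015,0.06],[0,0,0],255],
], squeeze=120)

```text
clock: 11.85
eef_pos: [520.5, 94.1, 111.8]
ee_rot: [0.003, 0.996, -0.09, -0.0]
wrist_force: [-10.0, -11.4, 31.6]
gripper_width: 14.0
```

```bash
python3 - <<'E'
from h import *
s=robot.get_state();print(s['wrist_force'],s['moment'])
c=snap('scene');save(c['color'],'s4.png',(395,155,520,240),5)
plan([])
E
```

```text
[ -9.95574615 -11.41750998  31.6219659 ] [-1.67527955  2.03980093  0.19747897]
tcp [520.5  94.2 111.9] yaw -10.4
```

View pics/s4.png

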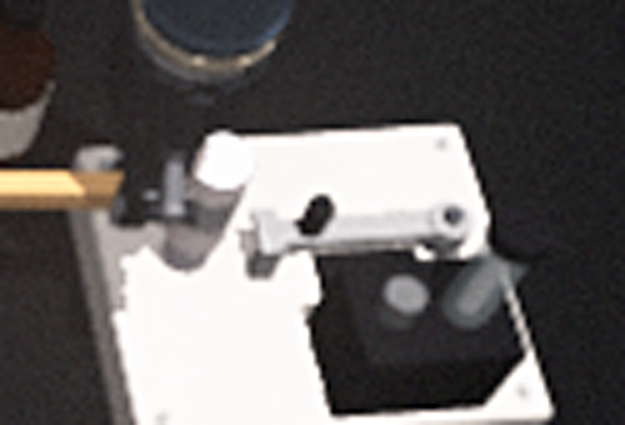

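Request:
apply_moves([
  [[0,0,-0.02],[0,0,0],255],
  [[0,0,-0.06],[0,0,0],255],
  [[0.02,0.04,-0.08],[0,0,0],255],
  [[0.03,0.08,-0.09],[0,0,5],255],
  [[0.04,0.11,-0.09],[0,0,10],255],
])

```text
clock: 12.52
eef_pos: [540.1, -20.4, 199.8]
ee_rot: [-0.0, 0.984, -0.178, 0.001]
wrist_force: [-0.2, 0.4, -4.2]
gripper_width: 14.0
```

```bash
python3 - <<'E'
from h import *
s=snap('scene');A=s['color'][165:240,395:520];B=cv2.imread('pics/scene0.png')[...,::-1]
B=cv2.resize(B,(640,400))[165:240,395:520]
f=lambda i:cv2.resize(i[15:55,15:75],(600,400),interpolation=cv2.INTER_CUBIC)
D=f(A)
for z in(78,88,98):
    u=w2px(s,(528,140,z)); print(z,(u-[410,180])*10)
w=snap('wrist'); P=w2px(w,(528,140,78)).round().astype(int);print(P)
save(D,'s5.png')
cv2.imwrite('pics/w5full.png',w['color'][...,::-1]); plan([(540,-80,190,-56)])
E
```

```text
78 [234.33457902 205.00762747]
88 [242.47346581 187.77155519]
98 [250.73180193 170.2825199 ]
[222  -5]
tcp [539.9 -23.7 198.5] yaw -20.8
[0.02, 0.0526, 0.0087] [0.1, -0.0, 35.2]
```

View pics/s5.png

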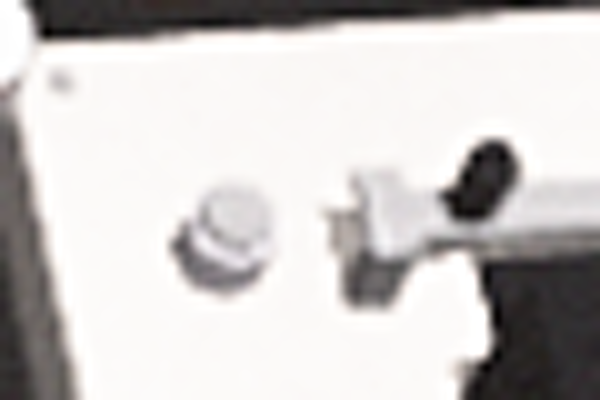

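```bash
python3 - <<'E'
from h import *
a=cv2.imread('pics/w3.png')[:300];b=cv2.imread('pics/w5full.png')
for n,(x0,y0,x1,y1) in {'head':(165,135,280,248),'handle':(195,240,245,298)}.items():
    m=cv2.matchTemplate(b,a[y0:y1,x0:x1],cv2.TM_CCOEFF_NORMED);_,v,_,l=cv2.minMaxLoc(m);print(n,v,np.array(l)-[x0+100,y0])
E
```

```text
head 0.7843291163444519 [-1  6]
handle 0.970434844493866 [0 4]
```

Request:
apply_moves([
  [[0.004,0.01,0],[0,0,9],255],
  [[0.008,0.022,0],[0,0,18],255],
  [[0.014,0.036,0.002],[0,0,27],255],
  [[0.02,0.0526,0.005],[0,0,36],255],
  [[0.02,0.0526,0.005],[0,0,46],255],
])

```text
clock: 13.25
eef_pos: [539.5, -75.8, 193.1]
ee_rot: [0.0, 0.835, -0.55, -0.001]
wrist_force: [0.0, 0.2, -4.1]
gripper_width: 13.9
```

```bash
python3 - <<'E'
from h import *
plan([(582.3,-229.9,170,-106.4)])
E
```

```text
tcp [539.5 -75.8 193.1] yaw -66.7
[0.1585, 0.0216, 0.0229] [0.2, 0.0, 39.7]
```

Request:
apply_moves([
  [[0.035,0.005,0],[0,0,9],255],
  [[0.07,0.01,0.005],[0,0,18],255],
  [[0.105,0.015,0.012],[0,0,28],255],
  [[0.14,0.02,0.018],[0,0,36],255],
  [[0.1585,0.0216,0.0229],[0,0,39.7],255],
])

```text
clock: 13.88
eef_pos: [584.1, -229.8, 170.1]
ee_rot: [-0.001, -0.601, 0.799, 0.001]
wrist_force: [0.1, 0.3, -4.2]
gripper_width: 13.8
```

Request:
apply_moves([
  [[0,0,0],[-2.5,0,0],255],
  [[0,0,0],[-2.5,0,0],255],
  [[0,0,0],[-2.5,0,0],255],
])

```text
clock: 14.25
eef_pos: [584.3, -227.2, 171.6]
ee_rot: [-0.013, -0.603, 0.798, 0.018]
wrist_force: [-1.0, 0.4, -3.4]
gripper_width: 13.5
```

```bash
python3 - <<'E'
from h import *
c=snap('wrist')
# rest upright/plate view check
save(c['color'],'w6.png',(120,0,520,330),1.8)
p,r=tool(); print(r.as_matrix().round(3).tolist()); print((r.inv().apply(np.array([582.3,-229.9,42.5])-p)/1000).round(4)); plan([])
print('rest corners',[w2px(c,q).round(1) for q in [(680,-218.5,6),(658,-289,6)]])
E
```

```text
[[-0.273, -0.961, -0.042], [-0.962, 0.273, 0.012], [-0.001, 0.044, -0.999]]
[ 0.0029 -0.0044  0.1292]
tcp [ 584.2 -227.5  171.8] yaw -105.9
rest corners [array([282.3,  80.6]), array([364.7,  82.8])]
```

View pics/w6.png

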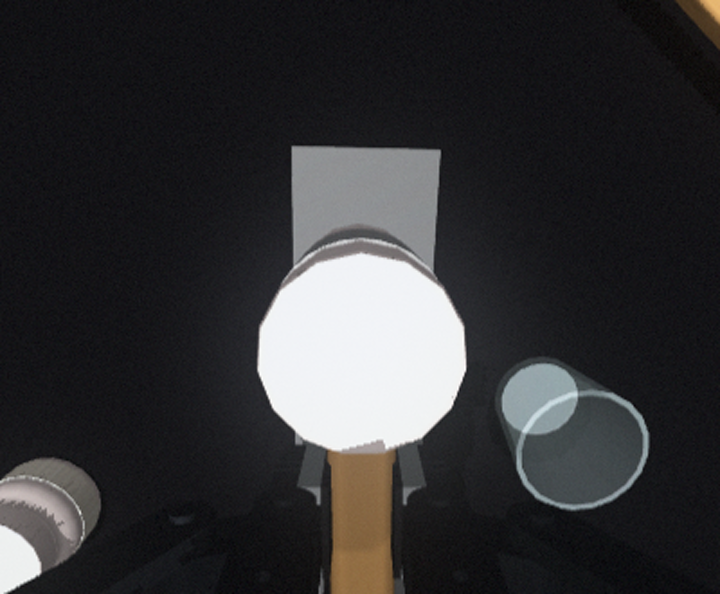

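Request:
apply_moves([
  [[0.001,-0.001,0.03],[0,0,0.4],255],
  [[0.002,-0.002,0.065],[0,0,0.4],255],
  [[0.0025,-0.003,0.095],[0,0,0.4],255],
  [[0.0025,-0.004,0.115],[0,0,0.4],255],
  [[0.0025,-0.004,0.122],[0,0,0.4],255],
])

```text
clock: 14.92
eef_pos: [582.0, -230.3, 49.0]
ee_rot: [-0.013, -0.599, 0.8, 0.018]
wrist_force: [-0.2, -0.7, -4.1]
gripper_width: 14.0
```

Request:
apply_moves([
  [[0,0,0.002],[0,0,0],255],
  [[0,0,0.004],[0,0,0],255],
  [[0,0,0.004],[0,0,0],255],
])

```text
clock: 15.3
eef_pos: [582.7, -230.9, 46.6]
ee_rot: [-0.013, -0.599, 0.8, 0.017]
wrist_force: [0.9, -0.1, -4.6]
gripper_width: 14.0
```

Request:
apply_moves([
  [[0,0,0.001],[0,0,0],255],
  [[0,0,0.002],[0,0,0],255],
  [[0,0,0.003],[0,0,0],255],
  [[0,0,0.003],[0,0,0],255],
])

```text
clock: 15.8
eef_pos: [582.1, -230.7, 42.9]
ee_rot: [-0.013, -0.599, 0.8, 0.017]
wrist_force: [0.1, -0.5, -3.4]
gripper_width: 14.2
```

Request:
apply_moves([
  [[0,0,0.001],[0,0,0],255],
  [[0,0,0.0015],[0,0,0],255],
  [[0,0,0.0015],[0,0,0],255],
])

```text
clock: 16.18
eef_pos: [581.9, -230.6, 42.4]
ee_rot: [-0.013, -0.599, 0.8, 0.017]
wrist_force: [-4.7, 1.1, 4.8]
gripper_width: 13.8
```

Request:
apply_moves([
  [[0,0,0],[0,0,0],190],
  [[0,0,0],[0,0,0],170],
  [[0,0,0],[0,0,0],130],
  [[0,0,0],[0,0,0],100],
  [[0,0,0],[0,0,0],100],
], squeeze=20)

```text
clock: 16.8
eef_pos: [582.1, -230.7, 41.3]
ee_rot: [-0.013, -0.599, 0.8, 0.017]
wrist_force: [-0.3, -0.4, -0.1]
gripper_width: 52.0
```

Request:
apply_moves([
  [[0,0,-0.01],[0,0,0],100],
  [[0,0,-0.04],[0,0,0],100],
  [[0,0,-0.09],[0,0,0],100],
  [[0,0,-0.15],[0,0,0],100],
  [[0,0,-0.19],[0,0,0],100],
])

```text
clock: 17.42
eef_pos: [591.0, -233.0, 235.3]
ee_rot: [-0.012, -0.599, 0.8, 0.015]
wrist_force: [0.7, -0.1, -0.2]
gripper_width: 52.1
```

Request:
apply_moves([
  [[0,0,-0.19],[0,0,0],100],
  [[0,0,-0.19],[0,0,0],100],
])

```text
clock: 17.68
eef_pos: [594.8, -234.2, 358.8]
ee_rot: [-0.013, -0.599, 0.8, 0.017]
wrist_force: [1.0, -1.0, 0.1]
gripper_width: 51.9
```

```bash
python3 - <<'E'
from h import *
c=snap('wrist');s=snap('scene')
a=cv2.resize(c['color'],(640,400));b=cv2.resize(s['color'][140:260,280:520],(640,200),interpolation=cv2.INTER_CUBIC)
b=cv2.resize(s['color'][160:240,290:510],(640,233),interpolation=cv2.INTER_CUBIC)
save(np.vstack([a[:360],b]),'f.png');plan([])
E
```

```text
tcp [ 598.4 -234.6  365.6] yaw -106.4
```

View pics/f.png

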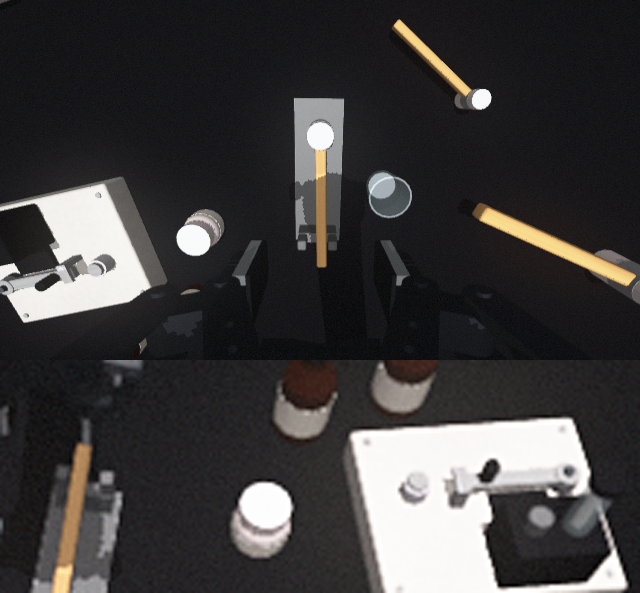

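```bash
python3 - <<'E'
from h import *
c=load('wrist');h=px2w(c,320,134.5,86)[:2];e=px2w(c,321,266,61)[:2];d=h-e
print(h.round(1),e.round(1),np.linalg.norm(d),np.degrees(np.arctan2(d[1],d[0])))
print(robot.get_state()['dq'].round(4), robot.hand_in())
E
```

```text
[ 625.4 -242.3] [ 429.4 -186.3] 203.83365189852432 -15.953204906850772
the job is handed in; nothing more can be done
[-0.0024  0.0475  0.0088  0.1259  0.0044 -0.0551 -0.0059] None
```

I shut the latch, drove the pin home with one blow of the mallet, put the mallet back on its head in its rest, and handed in at about 17.8 s of the 67 s allowed. `hand_in` gives no verdict, so this rests on my own checks.

- **Latch:** I pushed the knob round with the closed fingers until it met the stop at about 16 N. The tool was then at the predicted shut position, and the scene picture shows the arm in its catch.
- **Pin:** After the blow, the scene picture puts the pin top at about 75–78 mm, where home is 78 mm. About 36 N was pressing on it at the end, well above its 12 N resistance. The mallet moved down at roughly 140 mm/s by command; I did not measure the pin's own speed.
- **Mallet:** The head now stands within about 1 mm of where I first measured it, and about 3 mm from the computed rest spot. The handle lies between the uprights, within about 1.5° of the rest. The blow had turned the mallet about 0.05 rad in the grip, which I corrected before setting it down. I did not measure its uprightness after release, but it looks flat.
- **Other objects:** In the last picture, the bottles, jar and beaker look upright and unmoved, though I did not measure them again. The tool never went near the dosing unit.

At hand-in the arm was still settling slightly (up to 0.13 rad/s), but it was about 300 mm clear of everything with the gripper open.

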